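# Unlock the sanding drum and park it on the free peg

### The job

Take the brown sanding drum off the spindle of the sander: feel for the angle at which its lock lets go by turning it anticlockwise (seen from above) while trying it gently upwards, never forcing it, and slide it up off the open end. Then lower it gently, not dropped, over the peg of the free stand so that it stands fully down on the wood, let go, and leave the other two drums on their pegs as they are.

Things in the scene. Friction and masses are not known exactly. Their poses are not given: they have to be found in the camera images.
- drum_center (a point): Centre of the brown sanding drum, the part to move: an upright tube 52 mm across, 70 mm tall (35 mm above and below this point), bore 40 mm, 90 to 180 g, rough dark brown-red outside, black inside. z is its axis, up. It starts locked on the sander's spindle. Let go, it stays at whatever angle it was turned to, so it may be regrasped. Over 60 N against the sander damages the lock.
- drum_lock (a point): Middle of the keyed disc inside that drum, 24 mm above its foot: black, 8 mm thick, bore about 21 mm, two opposite notches 10 mm wide. Two opposite lugs on the spindle, hidden in the drum, stop it after a rise of 3 mm until notches and lugs line up: after 0.4 to 2.5 rad of anticlockwise turn, different every time; it passes within about 0.15 rad either side.
- spindle_top (a point): Open top end of the sander's upright steel spindle, on its axis: 16 mm across, 154 mm above the table, 8 mm above the drum at the start. Fixed below, it does not turn. Its hidden lugs are 6 mm wide and high, 32 mm from tip to tip, at an unknown angle. Once unlocked the drum is past the lugs after rising 17 mm and clear of the spindle after 78 mm.
- sander_seat (a point): Middle of the round aluminium seat (54 mm across) on which the drum's foot stands, 76 mm above the table. The sander is a mint-green box 150 mm square on a dark plate 170 mm square, fixed to the table, its top 70 mm high. Axes: z up.
- stand_top (a point): Free stand, the only one of three alike with no drum on it: middle of the upper face of its wooden block (80 x 80 mm, 20 mm high, fixed), at the foot of its upright wooden peg, 16 mm across with a tapered tip, ending 60 mm above this point. Fully down, the drum stands on this face, its centre 35 mm above this point, with 2.5 mm of play to each side.
- drum_b_center (a point): Centre of the ochre drum (38 mm diameter, 70 mm tall) on another stand; leave it there.
- drum_c_center (a point): Centre of the slate-blue drum (44 mm diameter, 70 mm tall) on the third stand; leave it there.
Not all that is in view belongs to the job. What is shaped like the part that bears drum_center but orange or turquoise is not meant.

How it is judged:
On the way, in this order (a step that is already met when the one before it is completed fails the run):
1. the drum is unlocked: raised past the lugs while still on the spindle (z of drum_center in the frame of spindle_top between -0.026 and 0.03 m and horizontal distance between drum_center and spindle_top below 0.008 m), for 0.05 s.
2. the drum is clear of the spindle's open end (z of drum_center in the frame of spindle_top above 0.035 m), for 0.05 s.
At the end, for the whole second after the job is handed in: The brown drum stands at rest on the free stand with the peg through it: its centre within 7 mm of the peg's axis and 35 mm (4 mm either way) above the block, upright within 0.08 rad; the other two drums are within 20 mm of where they began (horizontal distance between drum_center and stand_top below 0.007 m and z of drum_center in the frame of stand_top between 0.031 and 0.039 m and angle between drum_center's own z axis and vertical below 0.08 rad and linear speed of drum below 0.02 m/s and distance of each of drum_b_center, drum_c_center from where it was at the start of the episode below 0.02 m); the robot touches nothing.
It fails at once if the drum was forced against the sander (more than 60 N) (contact force between drum and sander above 60 N).
It fails at once if the drum was dropped onto the stand (faster than 0.5 m/s there) (horizontal distance between drum_center and stand_top below 0.03 m and z of drum_center in the frame of stand_top below 0.095 m and linear speed of drum above 0.5 m/s).
It fails at once if another drum was disturbed (moved more than 20 mm) (distance of any of drum_b_center, drum_c_center from where it was at the start of the episode above 0.02 m).
It also fails if it takes over 72 s, if anything falls off the work surface, if the arm or the gripper's body presses on something with over 40 N, if the wrist force passes 120 N, or if a joint passes its speed limit or range.

### The arm

A 7-joint arm with a two-finger parallel gripper is mounted at the origin on the work surface. World frame = base frame: x ahead of the robot, y to its left, z up, the work surface at z = 0. Lengths are in m, angles in rad, forces in N, time in s.
With the tool pointing down it reaches from about 0.4 to 0.875 m from the base axis. Payload 19.3 kg.
Tool frame: the origin (TCP) lies between the finger pads; the fingertips stand 17 mm ahead of it and the grasp point (between the pads) lies 2 mm behind it; z points along the fingers, x is the direction in which the jaws open and shut, and the axes are right-handed (so a half turn about z gives the same grasp; the last joint's range is limited). The gripper opens to 85 mm and grips with 20 to 120 N. Pads are 22 mm wide; open, the fingers measure 114 mm over their backs; the gripper's body (76 mm by 85 mm) begins 54 mm behind the grasp point. The pads swing forward as they close: fully open they stand 13 mm farther back than shut.
Start: joints at [1.067, 0.521, -0.036, 1.599, 0.021, 1.021, -0.113], TCP at [0.263, -0.567, 0.248] pointing down, gripper open.
Joint ranges: [-2.91, 2.91], [-0.3, 2.13], [-1.5, 1.42], [0.17, 2.43], [-1.26, 4.41], [0.16, 1.93], [-2.52, 2.52]. Speed limits (rad/s): [1.89, 1.89, 2.39, 2.39, 3.01, 3.01, 3.01].

### API

Orientations are given as [roll, pitch, yaw] about the fixed x, y, z axes, in that order (R = Rz(yaw) Ry(pitch) Rx(roll)).
In Python, from workcell import bot gives the robot as it stands. The module is installed in compiled form; this text tells all that it offers.
- The arm moves only by the tool arm_command, never from a script. Its argument "targets" is a list of rows, each a list of 6 numbers: the shift along the tool's x, y, z in mm, then the turn, a rotation vector about the tool's x, y, z in degrees. In form: [[x, y, z, wx, wy, wz], ...]. A call has 1 to 8 rows; each row shifts and turns the pose as measured when the row begins, along the tool's axes as they then stand; what a row does not reach is not made up. A row lasts 1/10 s, in which the tool goes at most 50 mm and 8.59 degrees, less where a joint would pass 70% of its speed; a pose out of reach is approached as far as the arm can. A call is refused whole if a number of a shift passes 50 or a number of a turn 8.59, either way. A call with a gripper value outside its range is refused whole. "grip" is the opening in per cent of the stroke, from 0 (shut) to 100 (fully open), set as the call begins (left out, the last holds). The fingers move at their own pace and stop on an object; "grip_force" is the grip in N (left out, the last holds). Time passes only in rows, so rows that do not move let the fingers close. It gives the time, the measured TCP pose, the force and the opening at its end, in the units of the state.
- bot.observe(): the state, without advancing time (a new reading comes with each control period).
- bot.grab_frame(name): name is "scene" or "side" or "wrist"; returns a dict with "color" (400x640x3 uint8, red, green, blue), "depth" (400x640 float32, m along the optical axis (not along the pixel's ray), 0 where there is no reading), "fov_y" (degrees; the focal length in pixels is half the picture's height over the tangent of half this angle, whatever the lens; pixels are square), "cx", "cy" (the principal point, pixels), "R" (3x3) and "t" (3): a world point X has camera coordinates R X + t; the wrist camera has in their place "hand_eye" (4x4, takes a point from camera to tool coordinates, whose origin is the TCP and whose axes are the tool frame's). Camera axes: x right, y down, z forward; pixel columns grow to the right and rows downward; lengths in m; the calibration is good to about 2 mm. The wrist camera is an equidistant fisheye: a pixel r from the principal point sees the ray r / f radians off the axis. A picture is of the moment at which its call begins: read the wrist's pose just before it.
- bot.job_done(): hands the job in, once; it reports no verdict.
The state is a dict: "clock": time; "qpos": joint angles; "qd": joint speeds; "joint_efforts": joint torques, N m; "position": TCP position; "tool_rot": TCP orientation; "force": force on the tool from outside, world axes, zero at the start; "moment": the same for the moment, N m; "grip_width": finger opening in m.
Only numpy, scipy, OpenCV 4.12 (cv2) and the standard library are available. Lean on these libraries where they do the work, as an engineer would, in place of code of your own. Each camera call takes 0.05 s, during which the arm holds its last target. There are 200 camera calls.

## Working session

There is one attempt and no reset: what is moved stays moved. The work goes in short steps, Python scripts to look and compute and a tool call to move; the robot and the scene stay as the last step left them, time stands still between calls to the robot, and variables do not carry over. Pictures are saved under pics/ and viewed, about 8 in all and at most 12, crops included, and the job is handed in when it is done.

Besides the shell and the picture viewer there is one more tool, called after ">>>" by a JSON object that holds its "op" and its "data". arm_command: Moves the arm, as the interface text tells. Its arguments: {"type":"object","properties":{"targets":{"type":"array"},"grip":{"type":"number"},"grip_force":{"type":"number"}},"required":["targets"]}

```bash
mkdir -p pics
cat > h.py <<'E'
import numpy as np, cv2
from workcell import bot
def grab(n):
    s=bot.observe(); return s,bot.grab_frame(n)
def save(f,name,box=None,scale=1):
    im=f["color"][...,::-1]
    if box: x0,y0,x1,y1=box; im=im[y0:y1,x0:x1]
    cv2.imwrite("pics/"+name,cv2.resize(np.ascontiguousarray(im),None,fx=scale,fy=scale,interpolation=cv2.INTER_CUBIC))
def foc(f): return f["color"].shape[0]/2/np.tan(np.radians(f["fov_y"]/2))
def ray(f,u,v):
    F=foc(f); d=np.array([(u-f["cx"])/F,(v-f["cy"])/F,1.]); R=np.array(f["R"]);t=np.array(f["t"])
    return -R.T@t, R.T@d
def onz(f,u,v,z):
    o,d=ray(f,u,v); return o+d*(z-o[2])/d[2]
def cloud(f):
    F=foc(f); D=f["depth"]; v,u=np.mgrid[:D.shape[0],:D.shape[1]]
    P=np.stack([(u-f["cx"])/F*D,(v-f["cy"])/F*D,D],-1)
    R=np.array(f["R"]);t=np.array(f["t"]); return (P-t)@R
E
python3 - <<'E'
from h import *
import pickle
fs={}
for n in("scene","side"):
    s,f=grab(n); fs[n]=f; save(f,n+"0.png"); print(n,f["fov_y"],f["cx"],f["cy"],-np.array(f["R"]).T@np.array(f["t"]))
pickle.dump(fs,open("fs.pkl","wb"))
print(s)
E
```

```text
scene 55.58523580599089 312.57234337166216 203.0958088602597 [1.03177175 0.52891645 0.68584844]
side 50.123211515751095 313.9555793758958 193.540687401672 [0.01765025 0.6552318  0.55138499]
{'clock': 0.05, 'qpos': array([ 1.06677289,  0.5220101 , -0.03631418,  1.60000294,  0.02120343,
        1.02111645, -0.11277916]), 'qd': array([-1.69742046e-03, -1.66929223e-03, -4.49547775e-04,  4.27696453e-04,
       -5.34800865e-04, -1.57081617e-05,  8.65040023e-04]), 'joint_efforts': array([ 4.18610318e-03, -9.29444504e+01,  1.98706292e+00, -3.70979440e+01,
        1.82575575e-02,  5.24543517e-03, -5.96407676e-05]), 'position': array([ 0.26253797, -0.56682892,  0.24773013]), 'tool_rot': array([ 3.14150013e+00,  1.14804018e-03, -1.13697184e+00]), 'force': array([ 0.11481372, -0.72621766,  0.19893501]), 'moment': array([0.0200863 , 0.00686221, 0.04866389]), 'grip_width': 0.08516896223406858}
```

View pics/scene0.png

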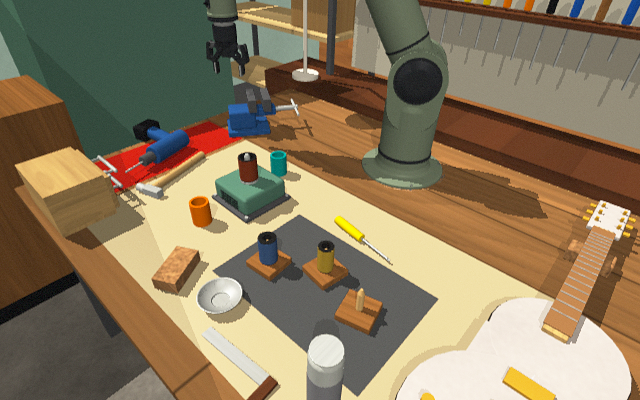

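View pics/side0.png

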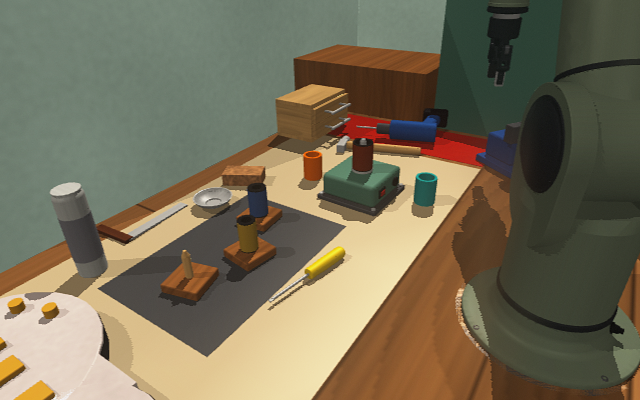

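Scene view: the brown drum is on the mint sander at (248,167), side (362,155). It could be confused with the orange tube (200,211), the turquoise tube (278,162), the ochre drum (325,257) or the slate-blue drum (267,248). I choose the brown one on the sander. The free stand is at (360,308), side (188,275).

```bash
cat > m.py <<'E'
from h import *
import pickle
from scipy.optimize import least_squares
fs=pickle.load(open("fs.pkl","rb"))
def fit(P,r):
    c0=P[:,:2].mean(0)
    s=least_squares(lambda c:np.hypot(*(P[:,:2]-c).T)-r,c0,loss="soft_l1",f_scale=.002); return s.x,np.median(abs(s.fun))
boxes={"scene":dict(drum=(230,145,265,190),b=(310,235,340,285),c=(252,228,282,275),peg=(350,285,370,315),block=(330,285,390,335)),
"side":dict(drum=(348,130,378,175),b=(232,210,262,256),c=(245,180,270,222),peg=(178,248,196,280),block=(155,255,225,305))}
for n,f in fs.items():
    P=cloud(f)
    def sel(k,zl,zh):
        x0,y0,x1,y1=boxes[n][k]; Q=P[y0:y1,x0:x1].reshape(-1,3); C=f["color"][y0:y1,x0:x1].reshape(-1,3).astype(int)
        m=(Q[:,2]>zl)&(Q[:,2]<zh)&(f["depth"][y0:y1,x0:x1].ravel()>0); return Q[m],C[m]
    for k,zl,zh,r in(("drum",.085,.135,.026),("drum",.149,.158,.008),("b",.03,.08,.019),("c",.03,.08,.022),("peg",.03,.07,.008)):
        Q,C=sel(k,zl,zh)
        if k=="drum" and r>.02: m=C[:,0]>1.5*C[:,1]; Q=Q[m]
        print(n,k,len(Q),fit(Q,r) if len(Q)>3 else 0, Q[:,2].max() if len(Q) else 0)
    Q,C=sel("block",.016,.024); m=C[:,0]>1.2*C[:,2]; Q=Q[m]
    print(n,"block",len(Q),np.median(Q[:,2]),cv2.minAreaRect((Q[:,:2]*1000).astype(np.float32)))
save(fs["scene"],"crop1.png",(185,130,395,345),2.6)
E
python3 m.py
```

```text
scene drum 271 (array([ 0.47661305, -0.22786512]), np.float64(0.0007155102187622921)) 0.13497989076478817
scene drum 12 (array([ 0.4830599 , -0.22965745]), np.float64(0.0016288589336444078)) 0.15303081205099422
scene b 285 (array([0.54851528, 0.13219962]), np.float64(0.0006352264667942274)) 0.07986335682967848
scene c 311 (array([0.62185379, 0.01437646]), np.float64(0.0006354826582307925)) 0.07999043205692831
scene peg 106 (array([0.58579649, 0.26180975]), np.float64(0.0005045797139593259)) 0.06981212992504096
scene block 1006 0.018464152304005388 ((587.4900512695312, 262.8863220214844), (81.30670166015625, 79.70164489746094), 14.174352645874023)
side drum 359 (array([ 0.47671664, -0.22599836]), np.float64(0.0010041528081244921)) 0.13499913783741838
side drum 15 (array([ 0.47934566, -0.22878366]), np.float64(0.0015093178113961842)) 0.1540873740874743
side b 438 (array([0.54866186, 0.13353083]), np.float64(0.0007230054681123862)) 0.07981977882764045
side c 364 (array([0.6219592 , 0.01596697]), np.float64(0.0007172125077865507)) 0.07988505627769169
side peg 158 (array([0.58666243, 0.2636677 ]), np.float64(0.0006053629435645077)) 0.06993551185061592
side block 1010 0.018945295155412795 ((585.8176879882812, 263.83709716796875), (81.64167785644531, 82.46891784667969), 14.073753356933594)
```

View pics/crop1.png

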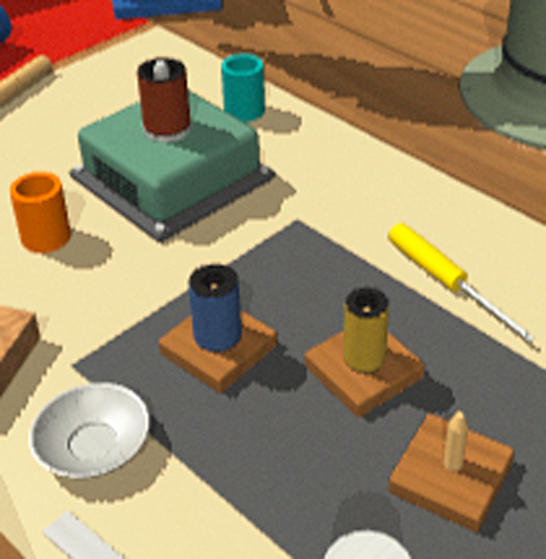

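The crop confirms it: the brown drum sits on the mint sander with the steel spindle tip showing, and the bare peg stands at about (455,440) in the crop. Drum is near (0.477,-0.227), peg near (0.586,0.263). Moving above the drum.

>>> {"op": "arm_command", "data": {"targets": [[-27, -42, 0, 0, 0, 0], [-27, -42, 0, 0, 0, 0], [-27, -42, 0, 0, 0, 0], [-27, -42, 0, 0, 0, 0], [-27, -42, 0, 0, 0, 0], [-27, -42, 0, 0, 0, 0], [-27, -42, 0, 0, 0, 0], [-27, -42, 0, 0, 0, 0]], "grip": 100, "grip_force": 20}}

```text
clock: 0.9
position: [0.4742, -0.231, 0.2451]
tool_rot: [3.138, 0.003, -1.149]
force: [1.7, -1.7, 0.3]
grip_width: 0.0855
```

>>> {"op": "arm_command", "data": {"targets": [[0, 0, 0, 0, 0, 6], [0, 0, 0, 0, 0, 6], [0, 0, 0, 0, 0, 6], [0, 0, 0, 0, 0, 6], [0, 0, 0, 0, 0, 6], [0, 0, 0, 0, 0, 6], [0, 0, 0, 0, 0, 6], [0, 0, 0, 0, 0, 6]]}}

```text
clock: 1.7
position: [0.4774, -0.2221, 0.2433]
tool_rot: [3.134, 0.001, -2.005]
force: [-0.2, 0.5, -0.1]
grip_width: 0.0853
```

```bash
cat >> h.py <<'E'
from scipy.spatial.transform import Rotation as Ro
def T(s):
    M=np.eye(4); M[:3,:3]=Ro.from_euler("xyz",s["tool_rot"]).as_matrix(); M[:3,3]=s["position"]; return M
def wcloud(s,f):
    F=foc(f); D=f["depth"]; v,u=np.mgrid[:D.shape[0],:D.shape[1]]
    x=u-f["cx"];y=v-f["cy"]; r=np.hypot(x,y)+1e-9; k=np.tan(np.minimum(r/F,1.5))/r
    P=np.stack([x*k*D,y*k*D,D,np.ones_like(D)],-1)
    return (P@(T(s)@np.array(f["hand_eye"])).T)[...,:3]
def totool(s,p): return 1000*(np.linalg.inv(T(s))@np.r_[p,1])[:3]
E
python3 - <<'E'
from h import *
s,f=grab("wrist"); save(f,"w1.png"); print(foc(f),f["fov_y"],np.round(f["hand_eye"],3),s["qpos"])
P=wcloud(s,f); ok=f["depth"]>0
def rep(n,m):
    m=m&ok; v,u=np.nonzero(m)
    if len(v): print(n,len(v),P[m].min(0).round(4),P[m].max(0).round(4),np.median(P[m],0).round(4),(u.mean(),v.mean()))
near=np.hypot(P[...,0]-.477,P[...,1]+.227)<.045
rep("spindle",near&(P[...,2]>.1515)&(P[...,2]<.16))
rep("rim",near&(P[...,2]>.141)&(P[...,2]<.149))
import scipy.optimize as so
Q=P[near&ok&(P[...,2]>.1425)&(P[...,2]<.1485)]
c=cv2.minEnclosingCircle((Q[:,:2]*1000).astype(np.float32)); print("rim circle",c)
E
```

```text
309.70691628693146 65.70646984690485 [[ 1.     0.     0.     0.001]
 [-0.     0.956  0.292 -0.074]
 [-0.    -0.292  0.956 -0.126]
 [ 0.     0.     0.     1.   ]] [ 0.29061455  0.37555912  0.04377429  1.86041043 -0.02311356  0.91397875
 -1.65932183]
spindle 235 [ 0.4688 -0.2355  0.1515] [ 0.4825 -0.2228  0.1562] [ 0.4765 -0.2295  0.1543] (np.float64(326.70212765957444), np.float64(207.32765957446807))
rim 1783 [ 0.4497 -0.2554  0.141 ] [ 0.502  -0.2033  0.149 ] [ 0.4782 -0.23    0.1466] (np.float64(326.3925967470555), np.float64(203.0981491867639))
rim circle ((475.38421630859375, -229.19131469726562), 26.586681365966797)
```

View pics/w1.png

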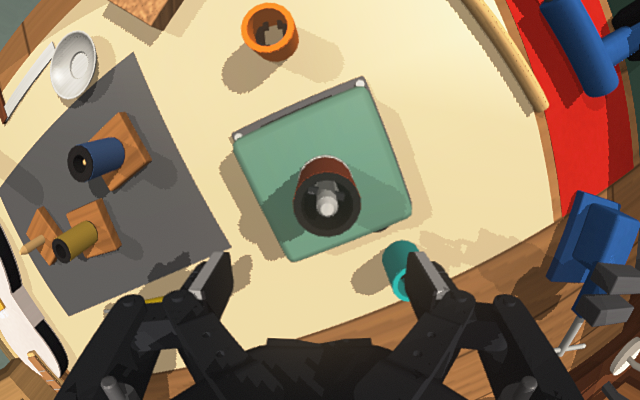

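>>> {"op": "arm_command", "data": {"targets": [[6, -2, 0, 0.4, 0, 0], [0, 0, 20, 0, 0, 0], [0, 0, 20, 0, 0, 0], [0, 0, 20, 0, 0, 0], [0, 0, 10, 0, 0, 0], [0, 0, 0, 0, 0, 0]]}}

```text
clock: 2.35
position: [0.4764, -0.2306, 0.1712]
tool_rot: [-3.14, 0.001, -1.997]
force: [-0.2, 0.1, -0.4]
grip_width: 0.0852
```

Run:
```python
from h import *
s=bot.observe(); print(s["position"],s["tool_rot"],totool(s,[.4762,-.2285,.125]))
```

```text
[ 0.47635621 -0.23056836  0.17118343] [-3.13998280e+00  1.09192846e-03 -1.99653909e+00] [-1.76878155  1.07084439 46.18372353]
```

>>> {"op": "arm_command", "data": {"targets": [[-1.8, 1, 0, 0, 0, 0], [0, 0, 15, 0, 0, 0], [0, 0, 15, 0, 0, 0], [0, 0, 12, 0, 0, 0], [0, 0, 4, 0, 0, 0], [0, 0, 0, 0, 0, 0]]}}

```text
clock: 2.95
position: [0.4785, -0.2294, 0.1279]
tool_rot: [-3.134, 0.002, -1.993]
force: [-0.2, 0.0, 0.7]
grip_width: 0.0853
```

Run:
```python
from h import *
s,f=grab("wrist"); print(s["position"],s["tool_rot"],totool(s,[.4762,-.2285,.125]))
save(f,"w2.png",(200,120,460,400),2)
P=wcloud(s,f); ok=f["depth"]>0
near=np.hypot(P[...,0]-.4762,P[...,1]+.2285)<.04
for n,a,b in(("sp",.1515,.158),("rim",.1425,.1485)):
    Q=P[near&ok&(P[...,2]>a)&(P[...,2]<b)]
    if len(Q): print(n,len(Q),cv2.minEnclosingCircle((Q[:,:2]*1000).astype(np.float32)),np.median(Q,0))
```

```text
[ 0.47853159 -0.22936972  0.12793638] [-3.13365392e+00  1.72613332e-03 -1.99302179e+00] [0.16719267 2.50645966 2.91628543]
sp 655 ((476.180419921875, -229.52005004882812), 6.558077812194824) [ 0.47708383 -0.22982245  0.15440099]
rim 5232 ((475.7514343261719, -229.27001953125), 26.54075813293457) [ 0.48176671 -0.23232591  0.14660668]
```

View pics/w2.png

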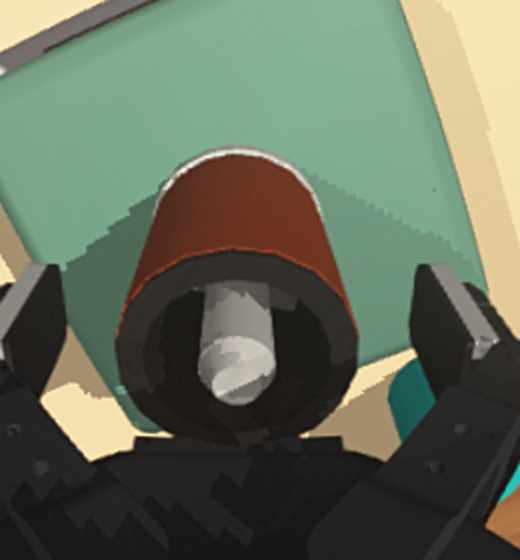

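The drum stands between the open pads, nearly centred, with the spindle tip in its bore. Correct 2.5 mm in tool y, then close gently.

>>> {"op": "arm_command", "data": {"targets": [[0.7, 2.5, 3, -0.4, 0, 0], [0, 0, 0, 0, 0, 0]]}}

```text
clock: 3.2
position: [0.4763, -0.2292, 0.126]
tool_rot: [-3.14, 0.002, -1.993]
force: [-0.2, 0.1, 0.9]
grip_width: 0.0855
```

>>> {"op": "arm_command", "data": {"targets": [[0, 0, 0, 0, 0, 0], [0, 0, 0, 0, 0, 0], [0, 0, 0, 0, 0, 0], [0, 0, 0, 0, 0, 0], [0, 0, 0, 0, 0, 0], [0, 0, 0, 0, 0, 0], [0, 0, 0, 0, 0, 0], [0, 0, 0, 0, 0, 0]], "grip": 0, "grip_force": 25}}

```text
clock: 4.0
position: [0.4765, -0.2294, 0.1267]
tool_rot: [-3.139, 0.002, -1.993]
force: [-0.3, 0.7, -0.5]
grip_width: 0.0517
```

Run:
```python
from h import *
s=bot.observe(); print(s["position"],s["tool_rot"],totool(s,[.476,-.229,.125]),s["force"],s["moment"],s["grip_width"],s["qpos"][6])
```

```text
[ 0.4765048  -0.22936174  0.12666066] [-3.13876431e+00  1.81053944e-03 -1.99303142e+00] [-0.12010145  0.61340007  1.65914824] [-0.2915019   0.72166368 -0.50871589] [-0.05672925  0.02112358 -0.00541523] 0.05172182483433203 -1.6309405600517788
```

Gripped at 51.7 mm. Gentle upward test to learn the stiffness.

>>> {"op": "arm_command", "data": {"targets": [[0, 0, -1, 0, 0, 0], [0, 0, -1, 0, 0, 0]]}}

```text
clock: 4.2
position: [0.4764, -0.2293, 0.1287]
tool_rot: [-3.139, 0.002, -1.993]
force: [-0.1, -0.4, -0.2]
grip_width: 0.0518
```

>>> {"op": "arm_command", "data": {"targets": [[0, 0, -1, 0, 0, 0], [0, 0, -1, 0, 0, 0]]}}

```text
clock: 4.4
position: [0.4762, -0.2293, 0.1302]
tool_rot: [-3.14, 0.002, -1.993]
force: [7.3, -3.3, -32.3]
grip_width: 0.0518
```

Blocked after about 3 mm with 32 N, so the contact is stiff. I'll ease off and then use one turn step and one light try per call.

>>> {"op": "arm_command", "data": {"targets": [[0, 0, 1, 0, 0, 0], [0, 0, 0, 0, 0, -8], [0, 0, -0.8, 0, 0, 0]], "grip_force": 20}}

```text
clock: 4.7
position: [0.4762, -0.2291, 0.1299]
tool_rot: [-3.14, 0.001, -1.85]
force: [2.3, -1.8, -13.4]
grip_width: 0.0514
```

>>> {"op": "arm_command", "data": {"targets": [[0, 0, 0.5, 0, 0, -8], [0, 0, -0.8, 0, 0, 0]]}}

```text
clock: 4.9
position: [0.4759, -0.229, 0.13]
tool_rot: [-3.14, 0.002, -1.714]
force: [5.0, -1.9, -24.2]
grip_width: 0.0512
```

>>> {"op": "arm_command", "data": {"targets": [[0, 0, 0.7, 0, 0, -8], [0, 0, -0.9, 0, 0, 0]]}}

```text
clock: 5.1
position: [0.4756, -0.229, 0.13]
tool_rot: [-3.141, 0.002, -1.585]
force: [4.3, -1.0, -24.5]
grip_width: 0.0515
```

>>> {"op": "arm_command", "data": {"targets": [[0, 0, 0.7, 0, 0, -8], [0, 0, -0.9, 0, 0, 0]]}}

```text
clock: 5.3
position: [0.4754, -0.229, 0.1302]
tool_rot: [-3.141, 0.002, -1.458]
force: [4.7, -1.2, -23.6]
grip_width: 0.0516
```

>>> {"op": "arm_command", "data": {"targets": [[0, -0.8, 0.8, 0, 0, -8], [0, 0, -0.9, 0, 0, 0]]}}

```text
clock: 5.5
position: [0.4759, -0.2288, 0.1303]
tool_rot: [-3.141, 0.003, -1.334]
force: [4.3, -0.8, -19.3]
grip_width: 0.0517
```

>>> {"op": "arm_command", "data": {"targets": [[0, -0.3, 0.7, 0, 0, -8], [0, 0, -0.9, 0, 0, 0]]}}

```text
clock: 5.7
position: [0.4761, -0.2288, 0.1308]
tool_rot: [-3.141, 0.003, -1.212]
force: [-1.1, 1.0, -2.7]
grip_width: 0.0514
```

The force fell to about 3 N and z rose, so this is probably the notch. Try straight up.

>>> {"op": "arm_command", "data": {"targets": [[0, 0, -0.8, 0, 0, 0], [0, 0, -0.8, 0, 0, 0]]}}

```text
clock: 5.9
position: [0.4759, -0.2287, 0.1328]
tool_rot: [-3.141, 0.003, -1.228]
force: [0.5, -0.1, -5.2]
grip_width: 0.0516
```

>>> {"op": "arm_command", "data": {"targets": [[0, 0, 0, 0, 0, -3], [0, 0, -1, 0, 0, 0], [0, 0, -1, 0, 0, 0]]}}

```text
clock: 6.2
position: [0.4763, -0.2287, 0.1356]
tool_rot: [-3.14, 0.003, -1.188]
force: [-0.5, 0.0, -1.2]
grip_width: 0.0514
```

>>> {"op": "arm_command", "data": {"targets": [[0, 0, -2, 0, 0, 0], [0, 0, -2, 0, 0, 0], [0, 0, -2, 0, 0, 0]]}}

```text
clock: 6.5
position: [0.4763, -0.2287, 0.1423]
tool_rot: [-3.14, 0.003, -1.193]
force: [0.4, -0.0, -0.0]
grip_width: 0.0513
```

>>> {"op": "arm_command", "data": {"targets": [[0, 0, -2, 0, 0, 0], [0, 0, -2, 0, 0, 0], [0, 0, -2, 0, 0, 0], [0, 0, -2, 0, 0, 0]]}}

```text
clock: 6.9
position: [0.4765, -0.2288, 0.1512]
tool_rot: [-3.139, 0.002, -1.194]
force: [1.1, -0.1, -1.1]
grip_width: 0.0516
```

>>> {"op": "arm_command", "data": {"targets": [[0, 0, -6, 0, 0, 0], [0, 0, -6, 0, 0, 0], [0, 0, -6, 0, 0, 0], [0, 0, -6, 0, 0, 0]], "grip_force": 35}}

```text
clock: 7.3
position: [0.4763, -0.2289, 0.1771]
tool_rot: [-3.14, 0.003, -1.194]
force: [-0.1, -0.0, -1.4]
grip_width: 0.0514
```

Run:
```python
from h import *
s,f=grab("side"); save(f,"s2.png",(290,70,450,220),3)
print(s["position"],s["force"])
P=cloud(f);C=f["color"].astype(int); m=(C[...,0]>1.8*C[...,1])&(C[...,0]<130)&(np.hypot(P[...,0]-.476,P[...,1]+.229)<.04)&(f["depth"]>0)
print(m.sum(),np.percentile(P[m][:,2],[1,50,99]))
```

```text
[ 0.47634202 -0.2289066   0.17706718] [-0.14267811 -0.02454472 -1.41650721]
394 [0.12781599 0.15338828 0.19543316]
```

View pics/s2.png

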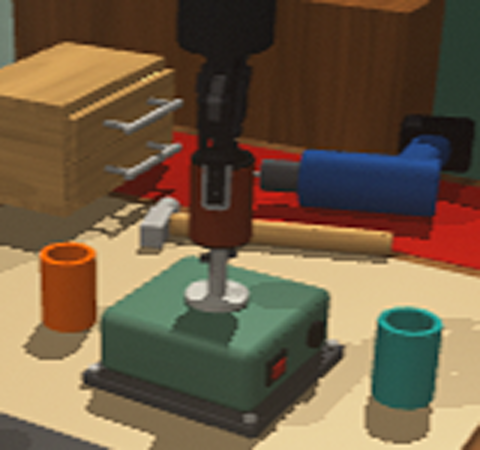

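The drum is visibly up, with the seat and bare spindle below it and the foot at about z=0.127. Continue off the end.

>>> {"op": "arm_command", "data": {"targets": [[0, 0, -8, 0, 0, 0], [0, 0, -8, 0, 0, 0], [0, 0, -8, 0, 0, 0], [0, 0, -8, 0, 0, 0], [0, 0, -10, 0, 0, 0], [0, 0, -12, 0, 0, 0], [0, 0, -12, 0, 0, 0], [0, 0, 0, 0, 0, 0]]}}

```text
clock: 8.15
position: [0.4769, -0.2293, 0.2511]
tool_rot: [-3.138, 0.001, -1.194]
force: [0.4, 0.2, -1.0]
grip_width: 0.0518
```

Run:
```python
from h import *
s=bot.observe(); print(s["position"],s["tool_rot"],s["force"],s["grip_width"],totool(s,[.5862,.2627,.25]))
```

```text
[ 0.47686459 -0.22930903  0.25107129] [-3.13769664e+00  7.07641481e-04 -1.19442835e+00] [ 0.4198356   0.21411104 -0.96795345] 0.05184935134833853 [-417.38464717 -282.51059174    2.467334  ]
```

>>> {"op": "arm_command", "data": {"targets": [[-15, -10, 0, 0, 0, 0], [-30, -20, 0, 0, 0, 0], [-30, -20, 0, 0, 0, 0], [-30, -20, 0, 0, 0, 0], [-30, -20, 0, 0, 0, 0], [-30, -20, 0, 0, 0, 0], [-30, -20, 0, 0, 0, 0], [-30, -20, 0, 0, 0, 0]]}}

```text
clock: 8.95
position: [0.5348, 0.0388, 0.2512]
tool_rot: [-3.139, -0.001, -1.205]
force: [1.2, 0.2, -1.3]
grip_width: 0.0513
```

>>> {"op": "arm_command", "data": {"targets": [[-30, -20, 0, 0, 0, 0], [-30, -20, 0, 0, 0, 0], [-30, -20, 0, 0, 0, 0], [-30, -20, 0, 0, 0, 0], [-30, -20, 0, 0, 0, 0], [-20, -10, 0, 0, 0, 0], [-10, -5, 0, 0, 0, 0], [0, 0, 0, 0, 0, 0]]}}

```text
clock: 9.75
position: [0.5769, 0.2617, 0.2488]
tool_rot: [3.141, 0.0, -1.199]
force: [-0.1, -0.4, -1.1]
grip_width: 0.0516
```

```bash
cat > p.py <<'E'
from h import *
# drum and peg as seen in side and scene views
G={}
s=bot.observe(); print(s["position"],s["tool_rot"],s["force"],s["grip_width"])
for n in("scene","side"):
    f=bot.grab_frame(n); P=cloud(f);C=f["color"].astype(int)
    x,y=s["position"][:2]
    m=(C[...,0]>1.6*C[...,1])&(C[...,0]<140)&(np.hypot(P[...,0]-x,P[...,1]-y)<.045)&(f["depth"]>0)&(P[...,2]>s["position"][2]-.06)&(P[...,2]<s["position"][2]-.02)
    from scipy.optimize import least_squares
    def fit(Q,r): return least_squares(lambda c:np.hypot(*(Q[:,:2]-c).T)-r,Q[:,:2].mean(0)-0,loss="soft_l1",f_scale=.002).x
    Q=P[m]; c=fit(Q,.026)
    m2=(np.hypot(P[...,0]-.586,P[...,1]-.263)<.02)&(P[...,2]>.028)&(P[...,2]<.068)&(f["depth"]>0)
    p=fit(P[m2],.008); G[n]=f
    print(n,len(Q),Q[:,2].min(),"drum",c,"peg",m2.sum(),p,"delta tool mm",totool(s,np.r_[s["position"][:2]+p-c,s["position"][2]])[:2])
E
python3 p.py
```

```text
[0.57693268 0.26172492 0.24879858] [ 3.14096143e+00  3.03007810e-04 -1.19928271e+00] [-0.08022109 -0.40994342 -1.11080697] 0.05157966651668349
scene 327 0.19896980621390115 drum [0.57570898 0.26122942] peg 100 [0.5857456  0.26196045] delta tool mm [ 2.96240161 -9.61729085]
side 511 0.197393892687632 drum [0.57605989 0.26178972] peg 155 [0.5865507  0.26361387] delta tool mm [  2.10872654 -10.4373258 ]
```

>>> {"op": "arm_command", "data": {"targets": [[2.5, -10, 0, 0, 0, 0], [0, 0, 15, 0, 0, 0], [0, 0, 20, 0, 0, 0], [0, 0, 20, 0, 0, 0], [0, 0, 20, 0, 0, 0], [0, 0, 12, 0, 0, 0], [0, 0, 0, 0, 0, 0]]}}

```text
clock: 10.55
position: [0.5903, 0.2519, 0.1553]
tool_rot: [3.14, -0.004, -1.211]
force: [-0.1, -0.1, -1.3]
grip_width: 0.0516
```

```bash
cat >> p.py <<'E'
import sys
if len(sys.argv)>1: save(G["side"],sys.argv[1],(130,160,270,310),3.5)
E
python3 p.py s3.png
```

```text
[0.59028664 0.25186508 0.15525075] [ 3.14007473 -0.0037581  -1.21091735] [-0.13497153 -0.1302807  -1.34674315] 0.05162958415318592
scene 263 0.1052396187227272 drum [0.58923032 0.25117159] peg 100 [0.58579464 0.26189733] delta tool mm [-11.24846988  -0.56153113]
side 393 0.10512709256459628 drum [0.58972146 0.25309334] peg 155 [0.58624509 0.26361071] delta tool mm [-11.06778684  -0.45006529]
```

View pics/s3.png

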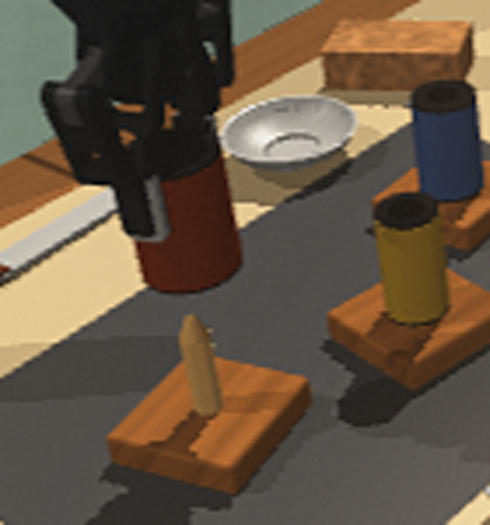

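The drum hangs above the free peg and drifted about 11 mm during the descent. Correct it, then settle and check.

>>> {"op": "arm_command", "data": {"targets": [[-11, -0.5, 0, 0, 0, 0], [0, 0, 0, 0, 0, 0], [0, 0, 5, 0, 0, 0], [0, 0, 5, 0, 0, 0], [0, 0, 0, 0, 0, 0]]}}

```text
clock: 11.15
position: [0.5884, 0.265, 0.1494]
tool_rot: [-3.136, -0.003, -1.21]
force: [-0.3, -1.7, -0.0]
grip_width: 0.0516
```

```bash
python3 p.py
```

```text
[0.58841611 0.26500939 0.14944139] [-3.13604041e+00 -2.90503034e-03 -1.21028856e+00] [-0.32259151 -1.7299753  -0.03122573] 0.051644300066139175
scene 264 0.09916350227458781 drum [0.58742908 0.26446082] peg 99 [0.58579458 0.26204177] delta tool mm [1.68696338 2.38273741]
side 415 0.09792894489249157 drum [0.5878887  0.26630477] peg 154 [0.58630168 0.263717  ] delta tool mm [1.86159296 2.39782627]
```

>>> {"op": "arm_command", "data": {"targets": [[1.8, 2.4, 0, -0.3, 0.15, 0], [0, 0, 0, 0, 0, 0], [0, 0, 0, 0, 0, 0]]}}

```text
clock: 11.55
position: [0.587, 0.2621, 0.1501]
tool_rot: [-3.141, -0.006, -1.211]
force: [0.6, -0.6, -1.1]
grip_width: 0.0516
```

```bash
python3 p.py
```

```text
[0.58703562 0.26205266 0.15013155] [-3.14115282 -0.00575703 -1.21083154] [ 0.63124573 -0.58585577 -1.09551011] 0.051562705830561384
scene 255 0.10034149056202987 drum [0.58596866 0.2613373 ] peg 99 [0.58592008 0.26181045] delta tool mm [-0.45993143 -0.12120049]
side 410 0.0981408086901657 drum [0.58617305 0.26313678] peg 155 [0.58649545 0.26369711] delta tool mm [-0.41085524 -0.49910861]
```

>>> {"op": "arm_command", "data": {"targets": [[-0.4, -0.3, 4, 0, -0.3, 0], [0, 0, 5, 0, 0, 0], [0, 0, 5, 0, 0, 0], [0, 0, 5, 0, 0, 0], [0, 0, 0, 0, 0, 0]]}}

```text
clock: 12.15
position: [0.5871, 0.2624, 0.129]
tool_rot: [3.142, 0.0, -1.211]
force: [-0.4, -0.1, -0.5]
grip_width: 0.0514
```

```bash
python3 -c "
from h import *
s=bot.observe(); print(s['position'],totool(s,[.5866,.2625,.0695]))"
```

```text
[0.58705855 0.26244581 0.12898686] [-0.21195059  0.40777139 59.48687258]
```

Small drift at this pace. Go on down over the tip, where the disc meets the peg at TCP of about 0.106.

>>> {"op": "arm_command", "data": {"targets": [[-0.2, 0.4, 4, 0, 0, 0], [0, 0, 4, 0, 0, 0], [0, 0, 4, 0, 0, 0], [0, 0, 4, 0, 0, 0], [0, 0, 0, 0, 0, 0]]}}

```text
clock: 12.65
position: [0.5865, 0.2625, 0.1114]
tool_rot: [3.141, -0.0, -1.211]
force: [-0.8, 0.2, -0.3]
grip_width: 0.0511
```

```bash
python3 p.py
```

```text
[0.58647563 0.26254065 0.111371  ] [ 3.14126988e+00 -8.08575382e-05 -1.21074335e+00] [-0.77576503  0.20328176 -0.30050328] 0.05112230993399857
scene 242 0.05874640183502058 drum [0.58539189 0.26194984] peg 17 [0.58554301 0.2621578 ] delta tool mm [-0.14138351 -0.2146949 ]
side 380 0.05957161631138532 drum [0.58584427 0.26395105] peg 67 [0.58648446 0.26371408] delta tool mm [ 0.44732522 -0.51564898]
```

>>> {"op": "arm_command", "data": {"targets": [[0.1, -0.3, 3, 0, 0, 0], [0, 0, 3, 0, 0, 0], [0, 0, 3, 0, 0, 0], [0, 0, 0, 0, 0, 0]]}}

```text
clock: 13.15
position: [0.5873, 0.2627, 0.1026]
tool_rot: [-3.14, 0.0, -1.211]
force: [-0.9, 0.4, -0.7]
grip_width: 0.0516
```

>>> {"op": "arm_command", "data": {"targets": [[0, 0, 3, 0, 0, 0], [0, 0, 3, 0, 0, 0], [0, 0, 3, 0, 0, 0], [0, 0, 0, 0, 0, 0]]}}

```text
clock: 13.55
position: [0.5873, 0.2628, 0.0928]
tool_rot: [-3.14, 0.0, -1.211]
force: [0.7, -0.2, -0.4]
grip_width: 0.0515
```

>>> {"op": "arm_command", "data": {"targets": [[0, 0.5, 3, 0, 0, 0], [0, 0, 3, 0, 0, 0], [0, 0, 3, 0, 0, 0], [0, 0, 3, 0, 0, 0], [0, 0, 0, 0, 0, 0]]}}

```text
clock: 14.05
position: [0.5868, 0.2626, 0.0796]
tool_rot: [-3.141, 0.0, -1.211]
force: [-0.3, -0.5, -0.5]
grip_width: 0.0512
```

>>> {"op": "arm_command", "data": {"targets": [[0, 0, 3, 0, 0, 0], [0, 0, 2, 0, 0, 0], [0, 0, 1, 0, 0, 0]]}}

```text
clock: 14.35
position: [0.5869, 0.2627, 0.0733]
tool_rot: [-3.14, 0.0, -1.211]
force: [-0.3, 0.2, -1.6]
grip_width: 0.0518
```

>>> {"op": "arm_command", "data": {"targets": [[0, 0, 1, 0, 0, 0], [0, 0, 1, 0, 0, 0]]}}

```text
clock: 14.55
position: [0.5869, 0.2627, 0.0711]
tool_rot: [-3.14, 0.0, -1.211]
force: [0.1, -0.6, -0.1]
grip_width: 0.0509
```

>>> {"op": "arm_command", "data": {"targets": [[0, 0, 0.8, 0, 0, 0], [0, 0, 0.5, 0, 0, 0]]}}

```text
clock: 14.75
position: [0.587, 0.2627, 0.0707]
tool_rot: [-3.14, -0.0, -1.211]
force: [-5.1, -2.4, 10.8]
grip_width: 0.0515
```

Contact with the wood at the expected height, 11 N. Let go.

>>> {"op": "arm_command", "data": {"targets": [[0, 0, 0, 0, 0, 0], [0, 0, 0, 0, 0, 0], [0, 0, 0, 0, 0, 0], [0, 0, 0, 0, 0, 0], [0, 0, 0, 0, 0, 0], [0, 0, 0, 0, 0, 0], [0, 0, 0, 0, 0, 0]], "grip": 100}}

```text
clock: 15.45
position: [0.5872, 0.2628, 0.0709]
tool_rot: [-3.139, -0.0, -1.211]
force: [0.3, 0.4, -0.4]
grip_width: 0.0852
```

>>> {"op": "arm_command", "data": {"targets": [[0, 0, -5, 0, 0, 0], [0, 0, -10, 0, 0, 0], [0, 0, -15, 0, 0, 0], [0, 0, -20, 0, 0, 0], [0, 0, -30, 0, 0, 0], [0, 0, -30, 0, 0, 0], [0, 0, -20, 0, 0, 0], [0, 0, 0, 0, 0, 0]]}}

```text
clock: 16.25
position: [0.587, 0.2631, 0.2138]
tool_rot: [-3.136, 0.001, -1.211]
force: [0.9, -0.0, 0.0]
grip_width: 0.0855
```

Run:
```python
from h import *
import m
print("--- now"); s=bot.observe(); print(s["position"],s["force"],s["grip_width"])
for n in("scene","side"):
    f=bot.grab_frame(n); P=cloud(f); ok=f["depth"]>0
    for k,c,r in(("brown",(.5862,.2627),.026),("b",(.5486,.1329),.019),("c",(.6219,.0152),.022)):
        h=np.hypot(P[...,0]-c[0],P[...,1]-c[1])<r+.012
        Q=P[h&ok&(P[...,2]>.03)&(P[...,2]<.082)]; lo=Q[Q[:,2]<.045]; hi=Q[Q[:,2]>.065]
        Z=P[h&ok&(P[...,2]>.07)&(P[...,2]<.12)][:,2]
        print(n,k,len(Q),m.fit(Q,r)[0],"lean mm/30mm",1000*(m.fit(hi,r)[0]-m.fit(lo,r)[0]),"top",np.percentile(Z,98))
    save(f,"end_"+n+".png",(230,200,400,345) if n=="scene" else (130,150,300,310),3.4)
```

```text
scene drum 271 (array([ 0.47661305, -0.22786512]), np.float64(0.0007155102187622921)) 0.13497989076478817
scene drum 12 (array([ 0.4830599 , -0.22965745]), np.float64(0.0016288589336444078)) 0.15303081205099422
scene b 285 (array([0.54851528, 0.13219962]), np.float64(0.0006352264667942274)) 0.07986335682967848
scene c 311 (array([0.62185379, 0.01437646]), np.float64(0.0006354826582307925)) 0.07999043205692831
scene peg 106 (array([0.58579649, 0.26180975]), np.float64(0.0005045797139593259)) 0.06981212992504096
scene block 1006 0.018464152304005388 ((587.4900512695312, 262.8863220214844), (81.30670166015625, 79.70164489746094), 14.174352645874023)
side drum 359 (array([ 0.47671664, -0.22599836]), np.float64(0.0010041528081244921)) 0.13499913783741838
side drum 15 (array([ 0.47934566, -0.22878366]), np.float64(0.0015093178113961842)) 0.1540873740874743
side b 438 (array([0.54866186, 0.13353083]), np.float64(0.0007230054681123862)) 0.07981977882764045
side c 364 (array([0.6219592 , 0.01596697]), np.float64(0.0007172125077865507)) 0.07988505627769169
side peg 158 (array([0.58666243, 0.26
[... 196 characters left out ...]
933594)
--- now
[0.58701873 0.26312129 0.21380326] [ 0.93387898 -0.02794129  0.0041369 ] 0.08548675731833662
scene brown 591 [0.58663669 0.26280797] lean mm/30mm [2.13175748 1.55198534] top 0.09044591604171809
scene b 298 [0.5486192  0.13226813] lean mm/30mm [1.53943261 0.53815294] top 0.09030662324624336
scene c 324 [0.62187143 0.01440231] lean mm/30mm [0.58064313 0.68332915] top 0.0902936805096278
side brown 800 [0.58556466 0.26436172] lean mm/30mm [-2.01218148  1.02598073] top 0.09015676783089599
side b 424 [0.54845056 0.13398773] lean mm/30mm [-0.26147604  0.11628665] top 0.08998340362572681
side c 376 [0.62193654 0.01608082] lean mm/30mm [-0.03037075  0.2146193 ] top 0.09041218816717851
```

View pics/end_side.png

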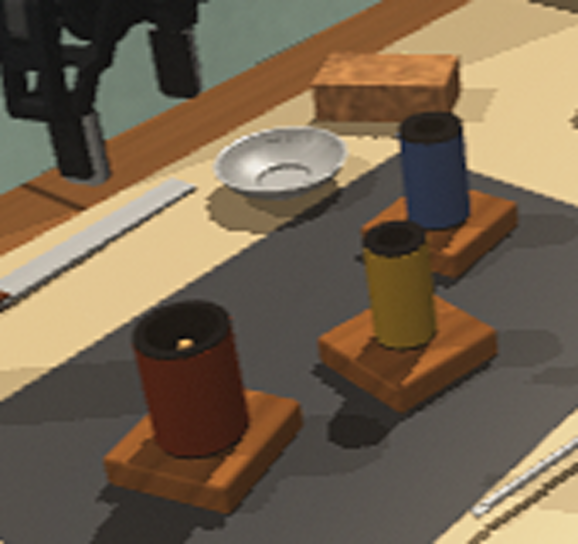

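The brown drum stands flat on its block with the peg tip showing in the bore at about (185,343). Its top is at 0.090 m, the same as its neighbours. The gripper is clear.

```bash
python3 -c "
from workcell import bot
print(bot.job_done())"
```

```text
the job is handed in; nothing more can be done
None
```

The brown drum is off the sander and standing on the free stand's peg, and I handed the job in at about 16 s of the 72 s allowed.

- **Unlocking:** I turned the drum anticlockwise in steps of about 7°, trying it lightly upwards each time. The wrist force peaked at 32 N on the first upward test, against the 60 N limit, and stayed under 25 N after that. The lock let go after about 0.8 rad, and the drum slid up with almost no resistance.
- **Placing:** I lowered it over the peg in steps of 5 mm or less. It touched the wood with about 11 N, then I let go and raised the gripper clear.

**Last checks:**
- The drum's top is at 0.090 m, level with the other two drums, so it is fully down. Its axis is within about 2 mm of the peg's axis.
- The ochre and slate-blue drums have not moved by more than about 0.5 mm.
- The two fixed cameras gave lean estimates of about 2 mm over the drum's height in opposite x directions. I took this as noise in the fit, because the picture shows the drum upright and flat on the block.
- During the first fast descent above the stand the arm drifted about 11 mm sideways. I corrected this before the drum reached the peg.

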